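# Stow the new soap bar through the caddy's sprung flap

## Task

Take the new, full-size soap bar out of the steel soap cage and, holding it, push it down through the sprung flap in the top of the woven-look caddy so that the bar itself swings the flap open; then let it go so that it drops inside and the flap closes behind it. Leave the small worn bar standing in the cage.

Things in the scene. Friction and masses are not known exactly. Their poses are not given: they have to be found in the camera images.
- new_bar: The new soap bar: cream block 55 (x) x 25 (y) x 80 (z) mm, 130 g, standing on end in either bay of a low steel wire cage (146 x 43 mm, long side along the bar's x; floor 4 mm thick, wires 30 mm high, about 5 mm free round the bar). Origin: centre of its underside; z up. Grip it across its 25 mm thickness (its y), near the top.
- worn_bar: The worn soap bar, same cream soap, 50 x 18 x 40 mm, standing in the other bay of the cage, 71 mm from the new bar's centre along the cage. Origin: centre of its underside. To be left alone.
- caddy: Brown woven-look hollow caddy, 150 (x) x 190 (y) x 200 (z) mm, fixed; floor 6 mm thick. Origin: centre of underside; z up. Its top (8 mm thick) has a centred opening 105 (x) by 140 (y) mm, filled by a flap hinged along the +x edge of the opening (axis along y, x = +52, z = 196 mm), free edge on the -x side. A bar on the floor inside is clear of the swinging flap.
- flap (a joint): The caddy's flap, a plate 100 mm long from hinge to free edge, 136 mm wide and 4 mm thick. Joint value in rad: 0 closed (level), grows as it swings down into the caddy, 1.5 hanging straight down. A weak spring closes it (at its middle 0.5 N starts to open it, about 1 N holds it fully open); it does not open upward.
Not all that is in view belongs to the job. Leave any pink look-alike of the new_bar alone.

How it is judged (in metres and radians):
On the way:
1. the new bar, held in the gripper, presses on the flap and has pushed it open by at least 0.5 rad (value of joint flap above 0.5 rad and contact force between new_bar and the fingers above 1 N and contact force between new_bar and flap above 0.05 N), for 0.1 s.
At the end, for the whole second after the job is handed in: The new bar lies at rest inside the caddy (in any attitude, its origin less than 110 mm above the counter), the flap is closed again to within 0.12 rad, and the worn bar still stands in its bay of the cage, moved less than 20 mm and tilted less than 20 degrees (x of new_bar in the frame of caddy between -0.075 and 0.075 m and y of new_bar in the frame of caddy between -0.095 and 0.095 m and z of new_bar in the frame of caddy between 0 and 0.11 m and linear speed of new_bar below 0.03 m/s and value of joint flap below 0.12 rad and distance of worn_bar from where it was at the start of the episode below 0.02 m and angle between worn_bar's own z axis and vertical below 0.35 rad); the robot touches nothing.
It fails at once if the worn bar is lifted or pulled out of the cage (moved more than 30 mm) (distance of worn_bar from where it was at the start of the episode above 0.03 m).
It also fails if it takes over 43 s, if anything falls off the work surface, if the arm or the gripper's body presses on something with over 40 N, if the wrist force passes 120 N, or if a joint passes its speed limit or range.

## Robot

A 6-joint arm with a two-finger parallel gripper is mounted at the origin on the work surface. World frame = base frame: x ahead of the robot, y to its left, z up, the work surface at z = 0. Lengths are in m, angles in degrees, forces in N, time in s.
With the tool pointing down it reaches from about 0.35 to 0.725 m from the base axis. Payload 6 kg.
Tool frame: the origin (TCP) lies between the finger pads; the fingertips stand 11 mm ahead of it and the grasp point (between the pads) lies 8 mm behind it; z points along the fingers, y is the line along which they close (so a half turn about z gives the same grasp; the last joint's range is limited). The gripper opens to 85 mm and grips with 20 to 120 N. Pads are 22 mm wide; open, the fingers measure 114 mm over their backs; the gripper's body (76 mm by 85 mm) begins 54 mm behind the grasp point. The pads swing forward as they close: fully open they stand 13 mm farther back than shut.
Start: joints at [88.562, 2.303, 4.859, 0, -92.561, -19.12], TCP at [0.211, 0.562, 0.242] pointing down, gripper open.
Joint ranges: [-146.85, 146.85], [-73.84, 115.35], [-62.03, 85.46], [-188.31, 113.3], [-161.28, -10.13], [-171.36, 171.36]. Speed limits (degrees/s): [147.25, 147.25, 172.46, 180, 180, 180].

## Interface

Orientations are given as [roll, pitch, yaw] about the fixed x, y, z axes, in that order (R = Rz(yaw) Ry(pitch) Rx(roll)).
In Python, from bench import ctrl, viewer, ticket, finder gives the robot as it stands.
- The arm moves only by the tool play_rows, never from a script. Its arguments are lists of equal length, an entry for each row: "linear": the shift along the tool's x, y, z in m, a list of three; "yaw": the turn about the tool's z in degrees; "grip": the finger opening in m, from 0 to 0.0854. A call has 1 to 12 rows; each row is the pose to reach, as a shift and turn from the pose commanded when the call began, along the tool's axes at that moment; what a row does not reach only later rows make up. A row lasts 1/10 s, in which the tool goes at most 50 mm and 8.59 degrees, less where a joint would pass 70% of its speed; a pose out of reach is approached as far as the arm can. A call with a gripper value outside its range is refused whole. The fingers move at their own pace and stop on an object; "newtons" is the grip in N (left out, the last holds). Time passes only in rows, so rows that repeat a pose let the fingers close. It gives the time, the measured TCP pose, the force, the opening and the grip force at its end, in the units of the state.
- ctrl.read_state(): the state, without advancing time (a new reading comes with each control period).
- viewer.camera(name): name is "scene" or "top" or "wrist"; returns a dict with "pixels" (400x640x3 uint8, red, green, blue), "range_z" (400x640 float32, m along the optical axis (not along the pixel's ray), 0 where there is no reading), "camera_matrix" (3x3 intrinsics, pixels), "R" (3x3) and "t" (3): a world point X has camera coordinates R X + t. Camera axes: x right, y down, z forward; pixel columns grow to the right and rows downward; lengths in m; the calibration is good to about 2 mm. A picture is of the moment at which its call begins.
- ticket.job_done(): hands the job in; it is judged then, once.
Trained networks look in a picture, given as the dict that the camera call returned (one of the last four; its "shot" number tells which), for a name from the list of things; names that differ only in an ending like _2 or _b are one class to them, and where a whole thing is asked for, a point or a joint stands for the part that bears it (a point fixed in the world has none). Each returns a list of dicts, best first, with "confidence" (0 to 1); they miss things now and then, are a little off and sometimes report something else, mostly with a low value. They report only what shows in the picture. A call takes as long as a camera call. They do not tell look-alikes from the thing itself.
- finder.boxes_of(picture, label): "xy" ([column, row] in pixels, amid what is visible of it).
- finder.cut_out(picture, label): "mask" (400x640 bool, what is visible of it) and "xy" ([column, row] in pixels, amid what is visible of it).
The state is a dict: "time": time; "joint_pos": joint angles; "joint_velocities": joint speeds; "effort": joint torques, N m; "ee_pos": TCP position; "tool_rot": TCP orientation; "force": force on the tool from outside, world axes, zero at the start; "ft_torque": the same for the moment, N m; "finger_gap": opening from 0.0 (shut) to 1.0 (fully open); "finger_force": force on a finger pad.
Only numpy, scipy, OpenCV 4.12 (cv2) and the standard library are available. Lean on these libraries where they do the work, as an engineer would, in place of code of your own. Each camera call takes 0.05 s, during which the arm holds its last target. There are 200 camera calls.

## Working session

There is one attempt and no reset: what is moved stays moved. The work goes in short steps, Python scripts to look and compute and a tool call to move; the robot and the scene stay as the last step left them, time stands still between calls to the robot, and variables do not carry over. Pictures are saved under pics/ and viewed, at most 10 in all, crops included, and the job is handed in when it is done.

Besides the shell and the picture viewer there is one more tool, called in YAML: its name, and indented under it one key for each argument. play_rows: Moves the arm, as the interface text tells. Its arguments: {"type":"object","properties":{"linear":{"type":"array"},"yaw":{"type":"array"},"grip":{"type":"array"},"newtons":{"type":"number"}},"required":["linear","yaw","grip"]}

```bash
mkdir -p pics; cat > h.py <<'E'
import numpy as np, cv2
from bench import ctrl, viewer, ticket, finder
def pts(p,mask=None):
    z=p["range_z"]; m=(z>0) if mask is None else (mask&(z>0))
    v,u=np.nonzero(m); K=p["camera_matrix"]; d=z[v,u]
    c=np.stack([(u-K[0,2])/K[0,0]*d,(v-K[1,2])/K[1,1]*d,d],1)
    return (c-p["t"])@p["R"], np.stack([u,v],1)
def save(p,n,box=None,s=1):
    im=p["pixels"][:,:,::-1]
    if box: im=im[box[1]:box[3],box[0]:box[2]]
    cv2.imwrite("pics/"+n,cv2.resize(im,None,fx=s,fy=s))
E
python3 - <<'E'
from h import *
for n in("scene","top"):
    p=viewer.camera(n); save(p,n+".png")
    for l in("new_bar","worn_bar","caddy","flap"):
        for r in finder.cut_out(p,l):
            P,_=pts(p,r["mask"]); 
            if len(P)==0: continue
            print(n,l,round(r["confidence"],2),np.round(r["xy"]),len(P),np.round(np.percentile(P,[3,50,97],axis=0),3).tolist())
E
```

```text
scene new_bar 0.92 [406. 281.] 674 [[0.533, 0.211, 0.017], [0.567, 0.228, 0.076], [0.584, 0.239, 0.087]]
scene new_bar 0.8 [352. 262.] 620 [[0.563, 0.105, 0.011], [0.598, 0.121, 0.072], [0.614, 0.13, 0.083]]
scene worn_bar 0.84 [383. 306.] 358 [[0.602, 0.205, 0.006], [0.631, 0.217, 0.042], [0.649, 0.226, 0.047]]
scene caddy 0.9 [259. 167.] 10274 [[0.488, -0.273, 0.017], [0.596, -0.149, 0.179], [0.644, -0.088, 0.202]]
scene flap 0.61 [251. 139.] 1986 [[0.514, -0.253, 0.197], [0.563, -0.187, 0.199], [0.608, -0.126, 0.202]]
top new_bar 0.84 [284. 199.] 371 [[0.559, 0.1, -0.001], [0.583, 0.113, 0.078], [0.616, 0.133, 0.082]]
top new_bar 0.56 [242. 214.] 434 [[0.528, 0.208, 0.015], [0.552, 0.217, 0.082], [0.578, 0.235, 0.086]]
top worn_bar 0.62 [248. 187.] 223 [[0.6, 0.203, 0.009], [0.622, 0.211, 0.042], [0.647, 0.224, 0.046]]
top caddy 0.6 [426. 197.] 8952 [[0.479, -0.279, 0.04], [0.55, -0.179, 0.198], [0.629, -0.091, 0.201]]
top flap 0.8 [432. 191.] 3467 [[0.513, -0.254, 0.195], [0.56, -0.19, 0.198], [0.609, -0.126, 0.201]]
```

View pics/scene.png

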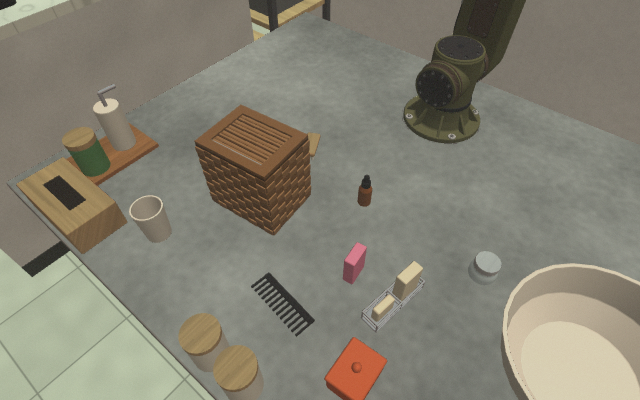

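View pics/top.png

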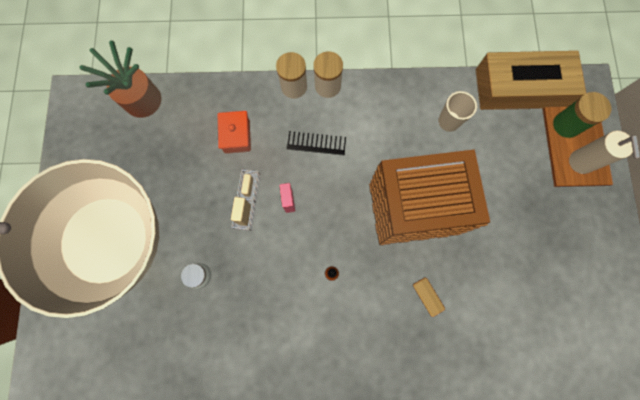

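```bash
python3 - <<'E'
from h import *
p=viewer.camera("scene"); save(p,"crop.png",(310,220,450,340),5)
q=viewer.camera("top")
def rect(P,lo,hi,xl=(-9,9),yl=(-9,9)):
    k=(P[:,2]>lo)&(P[:,2]<hi)&(P[:,0]>xl[0])&(P[:,0]<xl[1])&(P[:,1]>yl[0])&(P[:,1]<yl[1])
    r=cv2.minAreaRect((P[k,:2]*1000).astype(np.float32)); return k.sum(),np.round(P[k].mean(0),4).tolist(),[np.round(a,1).tolist() for a in r]
for n,pp in(("scene",p),("top",q)):
    for l in("new_bar","worn_bar"):
        for r in finder.cut_out(pp,l):
            P,_=pts(pp,r["mask"]); zt=np.percentile(P[:,2],97)
            print(n,l,round(r["confidence"],2),rect(P,zt-.008,zt+.006))
    for l in("flap","caddy"):
        r=finder.cut_out(pp,l)[0];P,_=pts(pp,r["mask"]);print(n,l,rect(P,.188,.21))
s=ctrl.read_state(); print(s["ee_pos"],s["tool_rot"],s["joint_pos"],s["time"])
E
```

```text
scene new_bar 0.97 (np.int64(282), [0.59, 0.1165, 0.0803], [[587.5, 115.6], [53.7, 24.6], 6.6])
scene new_bar 0.74 (np.int64(329), [0.5575, 0.2247, 0.0844], [[555.8, 224.2], [24.7, 54.8], 81.7])
scene worn_bar 0.73 (np.int64(217), [0.6261, 0.2154, 0.0441], [[624.8, 214.9], [18.5, 49.0], 83.4])
scene flap (np.int64(1979), [0.5616, -0.1876, 0.1994], [[558.9, -190.6], [106.2, 137.7], 5.0])
scene caddy (np.int64(4662), [0.5664, -0.1821, 0.1995], [[561.4, -188.7], [154.7, 194.4], 6.3])
top new_bar 0.91 (np.int64(245), [0.5544, 0.2219, 0.0835], [[554.4, 222.5], [23.9, 52.5], 82.2])
top new_bar 0.85 (np.int64(246), [0.5855, 0.1135, 0.0794], [[586.5, 114.0], [55.2, 24.3], 7.7])
top worn_bar 0.76 (np.int64(148), [0.6241, 0.2135, 0.0433], [[625.3, 213.8], [18.6, 49.0], 82.3])
top flap (np.int64(3513), [0.5607, -0.1901, 0.1981], [[561.9, -191.4], [103.5, 138.3], 5.8])Traceback (most recent call last):
  File "<stdin>", line 13, in <module>
IndexError: list index out of range
```

The scene picture shows the cream bar in the cage at (406,281), the worn bar at (383,306) and a loose pink block at (355,262). In the top view there is a grey strip on the caddy's far edge, around (430,167).

Candidates for new_bar: cream (406,281), pink (355,262, look-alike), worn (383,306, short). I choose the cream one at (406,281).

View pics/crop.png

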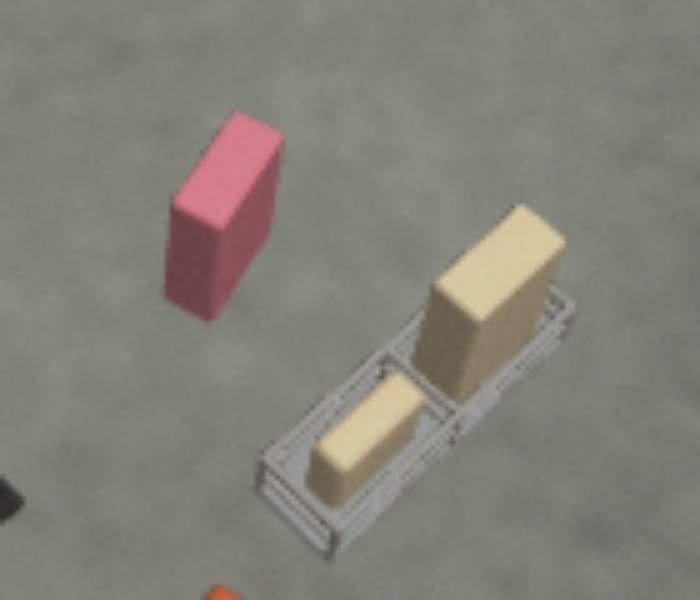

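```bash
python3 - <<'E'
from h import *
p=viewer.camera("top"); a=cv2.resize(p["pixels"][140:250,360:500,::-1],None,fx=5,fy=5,interpolation=cv2.INTER_CUBIC)
cv2.imwrite("pics/cad.png",a)
P,uv=pts(p)
for x0,y0,x1,y1 in((398,162,466,170),):
    for v in range(156,176,2):
        k=(uv[:,1]==v)&(uv[:,0]>415)&(uv[:,0]<445); print(v,np.round(P[k].mean(0),4),p["pixels"][v,430])
# margins: caddy top rect vs flap
k=(P[:,2]>.188)&(P[:,2]<.21)&(P[:,0]>.44)&(P[:,0]<.68)&(P[:,1]>-.31)&(P[:,1]<-.06)
print(cv2.minAreaRect((P[k,:2]*1000).astype(np.float32)))
s=ctrl.read_state(); print(s["ee_pos"],s["tool_rot"],s["joint_pos"],s["time"])
E
```

```text
156 [ 0.632  -0.1884  0.1992] [140  83  39]
158 [ 0.6277 -0.1879  0.1996] [140  85  40]
160 [ 0.6235 -0.1876  0.1995] [138  84  41]
162 [ 0.6193 -0.1871  0.1998] [138  84  39]
164 [ 0.6152 -0.1869  0.1994] [136  88  54]
166 [ 0.6114 -0.1869  0.1983] [165 157 151]
168 [ 0.6074 -0.1862  0.1978] [170 113  60]
170 [ 0.6031 -0.1853  0.1981] [136  84  39]
172 [ 0.5989 -0.1859  0.1985] [169 110  58]
174 [ 0.5948 -0.186   0.1983] [150  97  48]
((558.8455810546875, -190.34255981445312), (153.88436889648438, 194.72312927246094), 5.6515278816223145)
[0.21065204 0.56179623 0.24227777] [ 1.79996283e+02 -3.65468488e-04 -2.05577267e+01] [ 8.85627664e+01  2.30353784e+00  4.86097105e+00 -8.73066593e-04
 -9.25610648e+01 -1.91205321e+01] 1.05
```

View pics/cad.png

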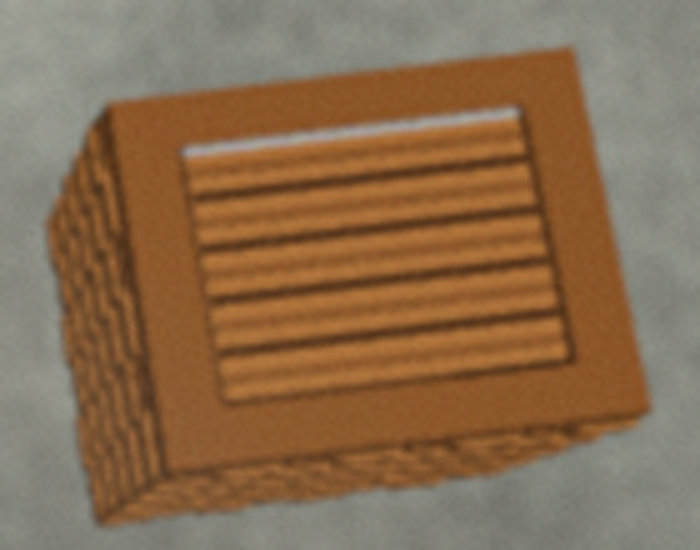

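The crop shows the cream tall bar standing in the near bay of the wire cage, the short worn one in the other bay, and the pink block loose beside it, so the choice is right. The caddy view shows a steel hinge strip on the far (+x) edge, so caddy yaw is about 5.6° and the free edge is on the side nearer the robot.

Next I move above the bar and align.

play_rows:
  linear:
    - [0.04,0.018,0]
    - [0.08,0.035,0]
    - [0.12,0.053,0]
    - [0.16,0.071,0]
    - [0.2,0.089,0]
    - [0.24,0.107,0]
    - [0.28,0.124,0]
    - [0.32,0.142,0]
    - [0.36,0.16,0]
    - [0.4,0.178,0.02]
    - [0.441,0.196,0.04]
    - [0.441,0.196,0.06]
  yaw: [-1,-2,-4,-6,-8,-10,-12,-12.8,-12.8,-12.8,-12.8,-12.8]
  grip: [0.07,0.07,0.07,0.07,0.07,0.07,0.07,0.07,0.07,0.07,0.07,0.07]
  newtons: 40

```text
time: 2.25
ee_pos: [0.5572, 0.2196, 0.1811]
tool_rot: [179.9, 0.0, -8.1]
force: [-0.5, 0.2, -0.4]
finger_gap: 0.82
finger_force: 0.0
```

```bash
python3 - <<'E'
from h import *
p=viewer.camera("wrist"); save(p,"w1.png")
for l in("new_bar","worn_bar"):
    for r in finder.cut_out(p,l):
        P,_=pts(p,r["mask"]); zt=np.percentile(P[:,2],97); k=P[:,2]>zt-.006
        print(l,r["confidence"],np.round(r["xy"]),round(zt,4),cv2.minAreaRect((P[k,:2]*1000).astype(np.float32)))
s=ctrl.read_state(); print(s["ee_pos"],s["tool_rot"],s["finger_gap"],s["time"])
E
```

```text
new_bar 0.8 [315. 201.] 0.0861 ((557.3402099609375, 223.0291290283203), (24.692407608032227, 54.5411376953125), 81.55075073242188)
new_bar 0.65 [462. 136.] 0.0821 ((587.9966430664062, 114.57745361328125), (55.0943489074707, 24.762527465820312), 7.148447036743164)
worn_bar 0.64 [317. 100.] 0.0461 ((625.8956909179688, 213.82325744628906), (17.52831268310547, 49.787044525146484), 81.12690734863281)
[0.55438982 0.22265283 0.18094497] [ 1.79871144e+02  1.23847105e-01 -7.81301986e+00] 0.8169545206381804 2.4
```

View pics/w1.png

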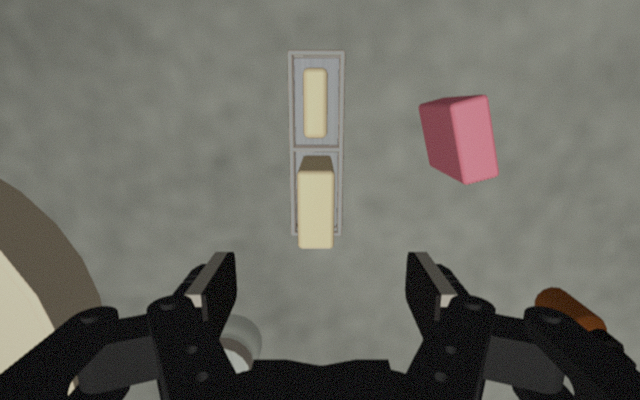

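The wrist view shows the cream bar at (315,201), centred between the fingers and aligned with them. Its measured centre is within about 2 mm of the target, so I descend and grip.

play_rows:
  linear:
    - [0.001,0,0.03]
    - [0.001,0,0.06]
    - [0.001,0,0.09]
    - [0.001,0,0.11]
    - [0.001,0,0.119]
    - [0.001,0,0.119]
    - [0.001,0,0.119]
    - [0.001,0,0.119]
    - [0.001,0,0.119]
    - [0.001,0,0.119]
    - [0.001,0,0.119]
    - [0.001,0,0.119]
  yaw: [0,0,0,0,0,0,0,0,0,0,0,0]
  grip: [0.07,0.07,0.07,0.07,0.07,0.07,0.015,0.015,0.015,0.015,0.015,0.015]
  newtons: 40

```text
time: 3.6
ee_pos: [0.5564, 0.2235, 0.0648]
tool_rot: [-179.9, -0.1, -7.7]
force: [-1.7, 0.8, 5.9]
finger_gap: 0.284
finger_force: 40.0
```

play_rows:
  linear:
    - [0,0,-0.01]
    - [0,0,-0.03]
    - [0,0,-0.06]
    - [0,0,-0.1]
    - [0,0,-0.14]
    - [0,0,-0.18]
    - [0,0,-0.21]
    - [0,0,-0.23]
    - [0,0,-0.24]
    - [0,0,-0.24]
    - [0,0,-0.24]
  yaw: [0,0,0,0,0,0,0,0,0,0,0]
  grip: [0.015,0.015,0.015,0.015,0.015,0.015,0.015,0.015,0.015,0.015,0.015]

```text
time: 4.7
ee_pos: [0.5554, 0.2234, 0.3017]
tool_rot: [179.9, 0.1, -7.7]
force: [0.9, 0.3, -0.7]
finger_gap: 0.285
finger_force: 39.4
```

```bash
python3 - <<'E'
from h import *
for n in("scene","top"):
  p=viewer.camera(n)
  if n=="scene": save(p,"lift.png")
  for l in("new_bar","worn_bar"):
    for r in finder.cut_out(p,l):
        P,_=pts(p,r["mask"])
        if len(P): print(n,l,round(r["confidence"],2),np.round(r["xy"]),np.round(np.percentile(P,[2,50,98],axis=0),3).tolist())
s=ctrl.read_state(); print(s["ee_pos"],s["tool_rot"],s["finger_gap"],s["force"],s["time"])
yaw=np.deg2rad(s["tool_rot"][2]); tx=np.array([np.cos(yaw),np.sin(yaw)]); ty=np.array([np.sin(yaw),-np.cos(yaw)])
a=np.deg2rad(5.65); T=np.array([.5597,-.190])+(-.018)*np.array([np.cos(a),np.sin(a)])
d=T-s["ee_pos"][:2]; print("target",T,"tool shift",d@tx,d@ty,"yaw",-(5.65-s["tool_rot"][2]))
E
```

```text
scene new_bar 0.74 [381. 307.] [[0.604, 0.206, 0.012], [0.63, 0.218, 0.043], [0.649, 0.226, 0.047]]
scene new_bar 0.6 [428. 211.] [[0.387, 0.181, 0.002], [0.578, 0.224, 0.298], [0.583, 0.238, 0.323]]
scene new_bar 0.56 [354. 263.] [[0.558, 0.08, 0.001], [0.597, 0.121, 0.067], [0.615, 0.13, 0.083]]
scene new_bar 0.17 [252. 138.] [[0.511, -0.256, 0.197], [0.563, -0.186, 0.199], [0.61, -0.124, 0.202]]
scene worn_bar 0.53 [381. 308.] [[0.606, 0.206, 0.014], [0.631, 0.217, 0.043], [0.65, 0.226, 0.047]]
top new_bar 0.91 [210. 199.] [[0.527, 0.21, -0.0], [0.535, 0.218, 0.304], [0.58, 0.304, 0.323]]
top new_bar 0.85 [284. 197.] [[0.559, 0.1, 0.01], [0.582, 0.111, 0.079], [0.612, 0.126, 0.083]]
top worn_bar 0.79 [248. 186.] [[0.6, 0.203, 0.007], [0.622, 0.212, 0.042], [0.646, 0.231, 0.046]]
[0.5555977  0.22319321 0.30250272] [ 1.79941447e+02  5.11629187e-02 -7.75659252e+00] 0.28555575068699035 [ 0.22518679 -0.48730806 -0.99807998] 5.0
target [ 0.54178745 -0.19177212] tool shift 0.0423218795303349 0.41303245431552305 yaw -13.406592515567148
```

View pics/lift.png

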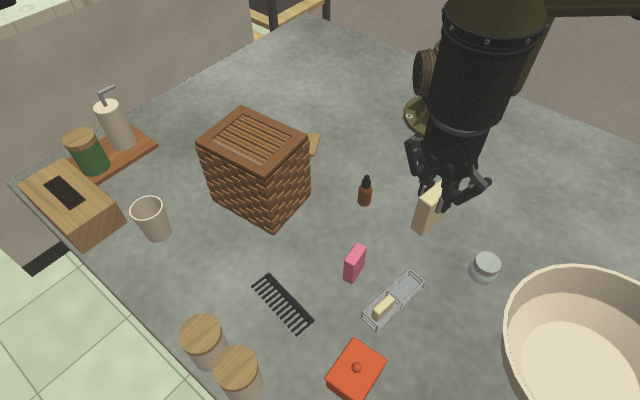

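The lifted bar is in the gripper at (428,211), its top at z≈0.323, and the worn bar still stands in the cage. I carry it over the caddy.

play_rows:
  linear:
    - [0.002,0.02,0]
    - [0.006,0.06,0]
    - [0.01,0.1,0]
    - [0.014,0.14,0]
    - [0.019,0.185,0]
    - [0.024,0.23,0]
    - [0.028,0.275,0]
    - [0.033,0.32,0]
    - [0.037,0.36,0]
    - [0.04,0.39,0]
    - [0.042,0.413,0]
    - [0.042,0.413,0]
  yaw: [-1,-2,-4,-6,-8,-10,-12,-13.4,-13.4,-13.4,-13.4,-13.4]
  grip: [0.015,0.015,0.015,0.015,0.015,0.015,0.015,0.015,0.015,0.015,0.015,0.015]

```text
time: 6.2
ee_pos: [0.5411, -0.1941, 0.3028]
tool_rot: [180.0, 0.1, 5.4]
force: [0.5, 0.4, -2.2]
finger_gap: 0.288
finger_force: 39.5
```

```bash
python3 - <<'E'
from h import *
s=ctrl.read_state(); print(s["ee_pos"],s["tool_rot"],s["finger_gap"],s["force"],s["time"])
p=viewer.camera("scene"); save(p,"over.png",(140,0,460,240),2.5)
a=np.deg2rad(5.65);A=np.array([[np.cos(a),-np.sin(a)],[np.sin(a),np.cos(a)]])
for n in("scene","top","wrist"):
  p=viewer.camera(n)
  for r in finder.cut_out(p,"new_bar"):
    P,_=pts(p,r["mask"]); P=P[P[:,2]>.22] if len(P) else P
    if len(P)>30: 
        P[:,:2]=(P[:,:2]-[.5597,-.19])@A
        print(n,round(r["confidence"],2),np.round(r["xy"]),len(P),np.round(np.percentile(P,[2,50,98],axis=0),3).tolist())
E
```

```text
[ 0.54105566 -0.19408604  0.30284652] [1.79974584e+02 6.04063664e-02 5.44325370e+00] 0.28784027887342784 [ 0.54911018  0.43234032 -2.23285979] 6.2
scene 0.55 [248. 105.] 825 [[-0.044, -0.011, 0.247], [-0.002, 0.011, 0.284], [0.009, 0.014, 0.324]]
top 0.56 [452. 200.] 425 [[-0.046, -0.009, 0.247], [-0.039, 0.01, 0.304], [-0.021, 0.014, 0.324]]
wrist 0.57 [319. 275.] 11733 [[-0.041, -0.011, 0.261], [-0.007, 0.001, 0.323], [0.011, 0.012, 0.325]]
```

View pics/over.png

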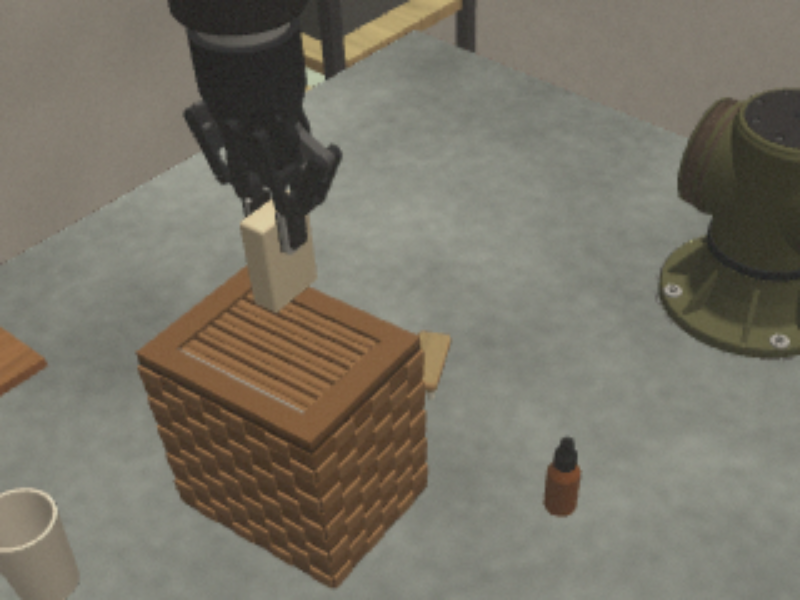

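The bar hangs over the side of the flap away from the steel strip. In the caddy frame it spans x -45..+10 mm, inside the opening. I press gently first.

play_rows:
  linear:
    - [0,0,0.02]
    - [0,0,0.04]
    - [0,0,0.05]
    - [0,0,0.055]
    - [0,0,0.06]
    - [0,0,0.065]
    - [0,0,0.065]
    - [0,0,0.065]
  yaw: [0,0,0,0,0,0,0,0]
  grip: [0.015,0.015,0.015,0.015,0.015,0.015,0.015,0.015]

```text
time: 7.35
ee_pos: [0.5416, -0.1917, 0.2387]
tool_rot: [180.0, -0.0, 5.6]
force: [-0.5, 0.4, -0.4]
finger_gap: 0.288
finger_force: 39.7
```

Force stays low, so the flap is swinging as expected. I continue down.

play_rows:
  linear:
    - [0,0,0.01]
    - [0,0,0.02]
    - [0,0,0.03]
    - [0,0,0.035]
    - [0,0,0.04]
    - [0,0,0.045]
    - [0,0,0.05]
    - [0,0,0.06]
    - [0,0,0.07]
    - [0,0,0.08]
    - [0,0,0.084]
    - [0,0,0.084]
  yaw: [0,0,0,0,0,0,0,0,0,0,0,0]
  grip: [0.015,0.015,0.015,0.015,0.015,0.015,0.015,0.015,0.015,0.015,0.015,0.015]

```text
time: 8.55
ee_pos: [0.5411, -0.1915, 0.1531]
tool_rot: [-180.0, 0.1, 5.6]
force: [-1.0, -0.5, -1.5]
finger_gap: 0.284
finger_force: 39.6
```

```bash
python3 - <<'E'
from h import *
s=ctrl.read_state(); print(s["ee_pos"],s["finger_gap"],s["force"],s["time"])
p=viewer.camera("scene"); save(p,"in.png",(140,0,460,240),2.5)
E
```

```text
[ 0.54106808 -0.19153278  0.15306953] 0.28354423168745085 [-0.98962414 -0.48819772 -1.4796298 ] 8.55
```

View pics/in.png

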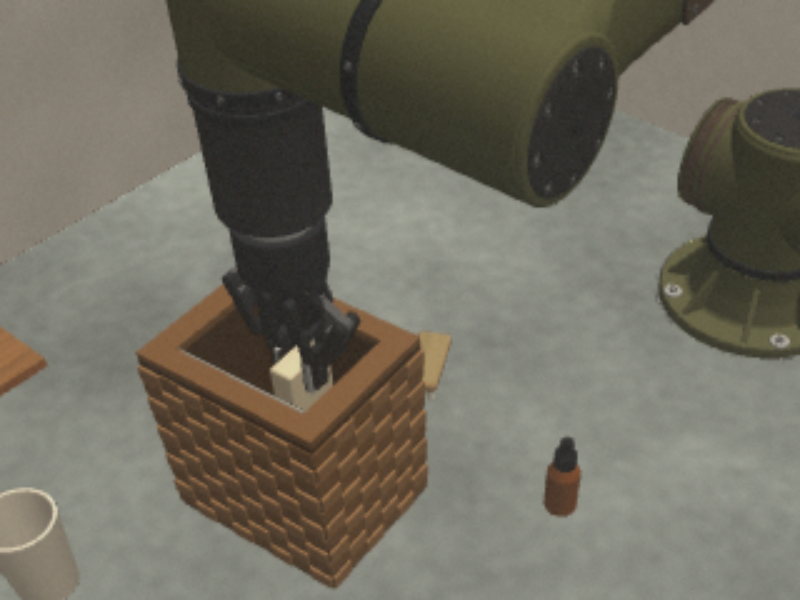

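The flap is swung well open with the bar deep in the opening, its top at about (295,375), and the fingers have room in y. I release and retract.

play_rows:
  linear:
    - [0,0,0]
    - [0,0,0]
    - [0,0,0]
    - [0,0,0]
    - [0,0,0]
    - [0,0,0]
    - [0,0,0]
    - [0,0,0]
  yaw: [0,0,0,0,0,0,0,0]
  grip: [0.055,0.055,0.055,0.055,0.055,0.055,0.055,0.055]

```text
time: 9.4
ee_pos: [0.5416, -0.1916, 0.1543]
tool_rot: [180.0, 0.0, 5.6]
force: [-0.7, 0.3, 0.3]
finger_gap: 0.645
finger_force: 0.2
```

```bash
python3 - <<'E'
from h import *
s=ctrl.read_state(); print(s["ee_pos"],s["finger_gap"],s["force"],s["time"])
for n in("scene","wrist"):
  p=viewer.camera(n)
  for r in finder.cut_out(p,"new_bar"):
    P,_=pts(p,r["mask"])
    if len(P)>30: print(n,round(r["confidence"],2),np.round(r["xy"]),np.round(np.percentile(P,[5,50,95],axis=0),3).tolist())
save(p,"w2.png")
E
```

```text
[ 0.54162409 -0.19162051  0.15432337] 0.6447837035451979 [-0.6578256   0.31198117  0.29987087] 9.4
scene 0.6 [353. 264.] [[0.561, 0.101, 0.002], [0.596, 0.12, 0.066], [0.614, 0.129, 0.082]]
wrist 0.96 [321. 285.] [[0.495, -0.208, 0.086], [0.503, -0.197, 0.087], [0.51, -0.187, 0.088]]
```

View pics/w2.png

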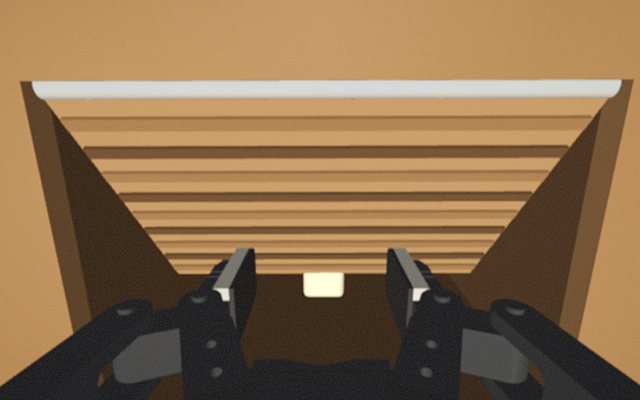

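The bar stands on the caddy floor with its top at z≈0.087, at pixel (321,285), below the flap. The flap now rests on the fingers, so I retract straight up.

play_rows:
  linear:
    - [0,0,-0.01]
    - [0,0,-0.025]
    - [0,0,-0.04]
    - [0,0,-0.055]
    - [0,0,-0.07]
    - [0,0,-0.09]
    - [0,0,-0.11]
    - [0,0,-0.13]
    - [0,0,-0.15]
    - [0,0,-0.16]
    - [0,0,-0.16]
    - [0,0,-0.16]
  yaw: [0,0,0,0,0,0,0,0,0,0,0,0]
  grip: [0.055,0.055,0.055,0.055,0.055,0.055,0.055,0.055,0.055,0.055,0.055,0.055]

```text
time: 10.8
ee_pos: [0.5416, -0.1914, 0.3136]
tool_rot: [-180.0, 0.0, 5.7]
force: [-0.3, -0.8, -0.9]
finger_gap: 0.643
finger_force: 0.0
```

```bash
python3 - <<'E'
from h import *
s=ctrl.read_state(); print(s["ee_pos"],s["force"],s["time"])
for n in("scene","wrist"):
  p=viewer.camera(n)
  for l in("flap","worn_bar","new_bar"):
   for r in finder.cut_out(p,l):
    P,_=pts(p,r["mask"])
    if len(P)>30: print(n,l,round(r["confidence"],2),np.round(r["xy"]),np.round(np.percentile(P,[5,50,95],axis=0),3).tolist())
E
```

```text
[ 0.54160238 -0.19139253  0.31364211] [-0.33041587 -0.8466899  -0.87046705] 10.8
scene flap 0.64 [251. 138.] [[0.517, -0.249, 0.197], [0.564, -0.187, 0.199], [0.606, -0.13, 0.201]]
scene worn_bar 0.84 [382. 304.] [[0.603, 0.205, 0.01], [0.629, 0.217, 0.043], [0.649, 0.225, 0.046]]
scene new_bar 0.94 [355. 262.] [[0.564, 0.105, 0.01], [0.597, 0.121, 0.07], [0.614, 0.129, 0.082]]
wrist new_bar 0.9 [40. 95.] [[0.565, 0.099, 0.011], [0.589, 0.103, 0.065], [0.613, 0.121, 0.082]]
```

The flap is level again (z 0.197–0.201), the worn bar is unmoved, and the tool is clear.

```bash
python3 -c "
from bench import ticket; print(ticket.job_done())"
```

```text
the job is handed in; nothing more can be done
None
```

The job is handed in (no verdict was returned): the new bar pushed the flap open and was dropped inside the caddy, the flap closed level behind it, and the worn bar still stands unmoved in the cage.

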